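# Clip the turner into the buffet's utensil holder

## Robot

A 7-joint arm with a two-finger parallel gripper is mounted at the origin on the work surface. World frame = base frame: x ahead of the robot, y to its left, z up, the work surface at z = 0. Lengths are in m, angles in rad, forces in N, time in s.
With the tool pointing down it reaches from about 0.425 to 0.95 m from the base axis. Payload 4.7 kg.
Tool frame: the origin (TCP) lies at the very end of the fingers, on their centre line; the grasp point (between the pads) lies 19 mm behind it; z points along the fingers, y is the line along which they close (so a half turn about z gives the same grasp; the last joint's range is limited). The gripper opens to 87 mm and grips with 3 to 60 N. Pads are 19 mm wide; open, the fingers measure 117 mm over their backs; the gripper's body (75 mm by 190 mm) begins 51 mm behind the grasp point.
Start: joints at [1.113, 0.469, -0.049, 1.532, 0.024, 1.141, -0.082], TCP at [0.281, -0.614, 0.223] pointing down, gripper open.
Joint ranges: [-2.59, 2.59], [-0.33, 1.99], [-1.39, 1.29], [0.1, 2.45], [-1.04, 4.18], [0.21, 1.99], [-2.66, 2.66]. Speed limits (rad/s): [2.57, 2.57, 3.14, 3.14, 3.14, 3.14, 3.14].

## Interface

Orientations are given as a rotation vector (axis times angle).
In Python, from bench import manip gives the robot as it stands. The module is installed in compiled form; this text tells all that it offers.
- The arm moves only by the shell command python3 -m handwheel 'ROWS'. ROWS is JSON, a list of rows, each an object of numbers: "grip": the finger opening in mm, from 0 to 87; "tx", "ty", "tz": the shift along the tool's x, y, z in mm; "rx", "ry", "rz": the turn, a rotation vector about the tool's x, y, z in rad. In form: [{"grip": .., "tx": .., "ty": .., "tz": .., "rx": .., "ry": .., "rz": ..}, ...]. A call has 1 to 20 rows; each row shifts and turns the commanded pose from where the row before left it, along the tool's axes as they then stand; what a row does not reach is not made up. A row lasts 1/12 s, in which the tool goes at most 41.7 mm and 7.16 degrees, less where a joint would pass 70% of its speed; a pose out of reach is approached as far as the arm can. A call is refused whole if a number of a shift passes 41.7 or a number of a turn 0.125, either way. A call with a gripper value outside its range is refused whole. The fingers move at their own pace and stop on an object; the grip force is fixed at half the most. Time passes only in rows, so rows that do not move let the fingers close. It gives the time, the measured TCP pose, the force, the opening and the grip force at its end, in the units of the state.
- manip.observe(): the state, without advancing time (a new reading comes with each control period).
- manip.snapshot(name): name is "scene" or "top"; returns the picture (420x560x3 uint8, blue, green, red); there is no depth.
- manip.calibration(name): a dict with "camera_matrix" (3x3 intrinsics, pixels), "k1" (the pictures are not rectified: a ray, as slopes to the right and down, at radius r is drawn at 1 + k1 r^2 times it, then the intrinsics apply), "cam_to_world" (4x4, takes a point from camera to world coordinates). Camera axes: x right, y up, looking along -z (the intrinsics and any distortion apply to the point x, -y, -z); pixel columns grow to the right and rows downward; lengths in m; the calibration is good to about 2 mm. A picture is of the moment at which its call begins. calibration takes no time and is no camera call.
- manip.finish_job(): hands the job in; it is judged then, once.
The state is a dict: "t": time; "joint_pos": joint angles; "joint_vel": joint speeds; "joint_torque": joint torques, N m; "eef_pos": TCP position; "orientation": TCP orientation; "ft_force": force on the tool from outside, world axes, zero at the start; "ft_torque": the same for the moment, N m; "grip_width": opening from 0.0 (shut) to 1.0 (fully open); "grip_force": force on a finger pad.
Only numpy, scipy, OpenCV 4.12 (cv2) and the standard library are available. Lean on these libraries where they do the work, as an engineer would, in place of code of your own. Each camera call takes 0.05 s, during which the arm holds its last target. There are 200 camera calls.

## Task

The serving spoon was left lying on the mouth of the spring-clip holder: first hang it on the empty rack, its handle across both hooks. Then lift the slotted turner up off its own hooks and push its handle, about its middle, straight down past the sprung jaw until it sits fully home in both forks with the jaw shut over it. They are clean, so neither may fall or be laid on the table, and the bottles, jars and cups must stay standing where they are.

Things in the scene. Friction and masses are not known exactly. Their poses are not given: they have to be found in the camera images.
- spoon: serving spoon with a round bowl, 218 mm long. Round black handle 18 mm thick, 130 long, along y from -65 to +65 mm; origin on its axis, at its middle. Steel head on the +y end, out to y = 153, 56 mm wide, reaching 31 mm below the handle's axis when z is up. 0.15 kg, centre of mass at y = +18 mm. Starts lying loose on top of the holder's closed clip.
- turner: slotted turner with a flat square blade, 223 mm long. Round black handle 18 mm thick, 130 long, along y from -65 to +65 mm; origin on its axis, at its middle. Steel head on the +y end, out to y = 158, 62 mm wide, reaching 26 mm below the handle's axis when z is up. 0.15 kg, centre of mass at y = +18 mm. Starts hanging across one rack's two hooks.
- holder: fixed spring-clip holder, base 110 x 120 mm, origin under it on the table, z up. Two steel forks 12 mm wide at y = -36 and +36 mm; between them 60 mm clear, nothing over 30 mm high. Each: seat floor 66 mm high, fixed wall with flared top on the -x side (inner face x = -9.5, top 110 mm high), nose of the sprung jaw on the +x side, over the seat (top 108 high).
- clip_seat (a point): where the axis of a fully seated handle lies, midway between the forks, 75 mm above the table; axes as the holder's, handle along y. Entry is straight down at x = 0: the handle meets the nose with its axis 94 mm above the table; 5 to 15 N push it through, and the jaw snaps back over it.
- jaw (a joint): angle of the holder's sprung jaw: 0 shut, grows to 0.4 rad as it swings open to the holder's +x; about 0.07 while a handle passes. Springs shut by itself.
- rack_full: fixed drying rack on which the turner hangs at the start. Origin under its 90 x 115 mm base on the table, z up. Two 8 mm wire hooks at y = -36 and +36 mm, open at the top: arm along x (upper side 111 mm high), post at x = +20 (to 132 high), upturned tip at x = -20 (to 130 high); throat 32 mm. Nothing over 40 mm high between them.
- full_seat (a point): on rack_full, midway between its hooks: where the axis of a hung handle lies, 120 mm above the table; handle along y.
- rack_free: fixed drying rack, hooks empty at the start. Origin under its 90 x 115 mm base on the table, z up. Two 8 mm wire hooks at y = -36 and +36 mm, open at the top: arm along x (upper side 111 mm high), post at x = +20 (to 132 high), upturned tip at x = -20 (to 130 high); throat 32 mm. Nothing over 40 mm high between them.
- free_seat (a point): on rack_free, midway between its hooks: where the axis of a hung handle lies, 120 mm above the table; handle along y.
- sauce: bystander: dark red sauce bottle, 60 mm across, 230 mm tall, standing beyond the -y end of the holder. Origin at the centre of its underside.
- cup: bystander: white cup without handle, 72 mm across the rim, 85 mm tall, standing at the left front of the table. Origin at the centre of its underside.
- mustard: bystander: yellow squeeze bottle, 56 mm across, 200 mm tall, standing beyond the -y end of rack_full. Origin at the centre of its underside.
- jar: bystander: green glass jar with a white lid, 68 mm across, 90 mm tall, standing behind rack_full (+x). Origin at the centre of its underside.
- pepper: bystander: small amber spice jar, 52 mm across, 120 mm tall, standing beyond the -y end of rack_free. Origin at the centre of its underside.
- tin: bystander: plain steel tin, 72 mm across, 100 mm tall, standing behind rack_free (+x). Origin at the centre of its underside.
- mug: bystander: white mug with a handle, 80 mm across, 92 mm tall, standing at the far middle of the table. Origin at the centre of its underside.
Things that resemble listed ones, but are neither listed nor needed, are in the scene too. What is shaped like the spoon but turquoise is not meant. What is shaped like the holder but purple is not meant.

How it is judged:
On the way, in this order (a step that is already met when the one before it is completed fails the run):
1. the spoon hangs across both hooks of the empty rack, let go, the turner still on its own hooks (x of spoon in the frame of free_seat between -0.013 and 0.013 m and y of spoon in the frame of free_seat between -0.027 and 0.027 m and z of spoon in the frame of free_seat between -0.006 and 0.006 m and angle between the y axis of spoon and the y axis of free_seat, either way round below 0.12 rad and linear speed of spoon below 0.03 m/s and contact force between the fingers and spoon below 0.2 N and distance between turner and full_seat below 0.04 m), for 0.2 s.
2. the turner is lifted up clear of its hooks (z of turner in the frame of full_seat above 0.03 m), for 0.1 s.
At the end, for the whole second after the job is handed in: Turner handle in both forks: middle within 5 mm across, 20 along, 4 in height of clip_seat, parallel within 0.12 rad, jaw below 0.03 rad. Spoon handle across both hooks of rack_free: within 13, 27 and 6 mm of free_seat, parallel within 0.12 rad (either way round). Both at rest (x of turner in the frame of clip_seat between -0.005 and 0.005 m and y of turner in the frame of clip_seat between -0.02 and 0.02 m and z of turner in the frame of clip_seat between -0.004 and 0.004 m and angle between the y axis of turner and the y axis of clip_seat, either way round below 0.12 rad and value of joint jaw below 0.03 rad and linear speed of each of turner, spoon below 0.03 m/s and x of spoon in the frame of free_seat between -0.013 and 0.013 m and y of spoon in the frame of free_seat between -0.027 and 0.027 m and z of spoon in the frame of free_seat between -0.006 and 0.006 m and angle between the y axis of spoon and the y axis of free_seat, either way round below 0.12 rad); the robot touches nothing.
It fails at once if the spoon falls or is laid on the table (height (world z) of spoon below 0.05 m).
It fails at once if the turner falls or is laid on the table (height (world z) of turner below 0.05 m).
It fails at once if a bottle, jar, tin, cup or mug is shifted by more than 25 mm or tipped (distance of any of sauce, cup, mustard, jar, pepper, tin, mug from where it was at the start of the episode above 0.025 m or angle between any of sauce, cup, mustard, jar, pepper, tin, mug's own z axis and vertical above 0.5 rad).
It also fails if it takes over 64 s, if anything falls off the work surface, if the arm or the gripper's body presses on something with over 40 N, if the wrist force passes 120 N, or if a joint passes its speed limit or range.

## Working session

There is one attempt and no reset: what is moved stays moved. The work goes in short steps, Python scripts to look and compute and a shell command to move; the robot and the scene stay as the last step left them, time stands still between calls to the robot, and variables do not carry over. Pictures are saved under pics/ and viewed, at most 10 in all, crops included, and the job is handed in when it is done.

```bash
mkdir -p pics; cat > h.py <<'E'
import numpy as np, cv2
from bench import manip
from scipy.spatial.transform import Rotation as R
def ray(name,u,v):
    c=manip.calibration(name);K=np.array(c["camera_matrix"]);T=np.array(c["cam_to_world"])
    d=np.array([(u-K[0,2])/K[0,0],(v-K[1,2])/K[1,1]]);p=d.copy()
    for _ in range(20): p=d/(1+c["k1"]*(p@p))
    return T[:3,3],T[:3,:3]@np.array([p[0],-p[1],-1.0])
def onz(name,u,v,z):
    o,d=ray(name,u,v);return o+d*(z-o[2])/d[2]
def proj(name,P):
    c=manip.calibration(name);K=np.array(c["camera_matrix"]);T=np.linalg.inv(np.array(c["cam_to_world"]))
    q=T[:3,:3]@np.array(P)+T[:3,3];p=np.array([q[0],-q[1]])/-q[2];p=p*(1+c["k1"]*(p@p))
    return K[0,0]*p[0]+K[0,2],K[1,1]*p[1]+K[1,2]
E
python3 - <<'E'
from h import *
for n in("scene","top"):
    im=manip.snapshot(n);cv2.imwrite(f"pics/{n}0.png",im)
    print(n,np.round(np.array(manip.calibration(n)["cam_to_world"]),3).tolist(),np.round(manip.calibration(n)["camera_matrix"],1).tolist())
s=manip.observe();print(s["t"],s["eef_pos"],s["orientation"],s["ft_force"])
E
```

```text
scene [[-0.798, -0.47, 0.376, 0.83], [0.602, -0.64, 0.477, 0.466], [0.016, 0.608, 0.794, 0.848], [0.0, 0.0, 0.0, 1.0]] [[388.0, 0.0, 279.3], [0.0, 388.0, 203.1], [0.0, 0.0, 1.0]]
top [[0.007, 0.987, -0.159, 0.225], [-1.0, 0.011, 0.021, 0.021], [0.022, 0.159, 0.987, 1.691], [0.0, 0.0, 0.0, 1.0]] [[533.0, 0.0, 278.3], [0.0, 533.0, 207.7], [0.0, 0.0, 1.0]]
0.1 [ 0.28042915 -0.61340286  0.22157631] [-3.06795813e+00 -6.68060295e-01  7.17085035e-04] [-0.03498621 -0.19501028  0.58366027]
```

View pics/scene0.png

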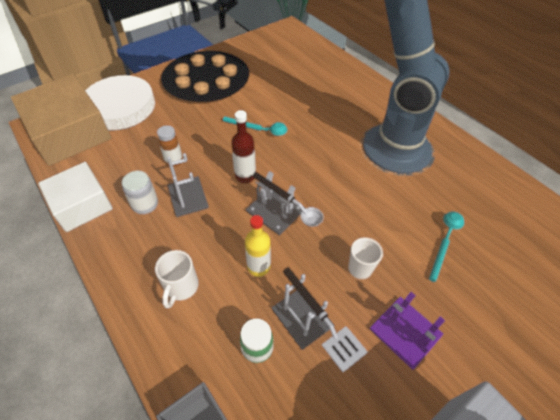

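View pics/top0.png

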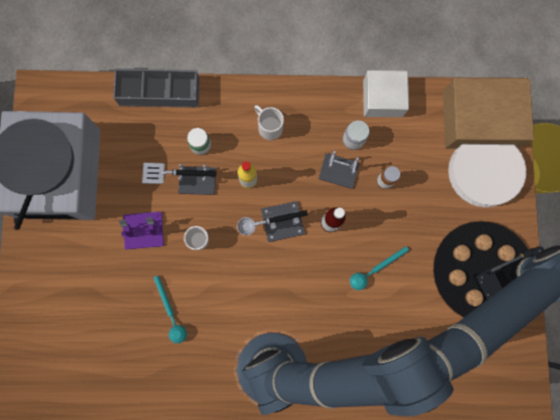

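Candidates for the spoon in the top view are the black handle with steel bowl at (246,226)–(305,213) and the turquoise ones at (380,268) and (171,310). The black one fits, because turquoise is excluded and it lies on the holder. For the holder they are the grey one at (283,221) and the purple one at (143,230), and the grey one fits. The full rack is at (197,180) with the turner on it, and the empty rack is at (340,170). I'll confirm these in an enlarged crop.

```bash
python3 - <<'E'
import cv2
im=cv2.imread("pics/top0.png")[140:250,130:410]
a=cv2.imread("pics/scene0.png")
c=cv2.resize(im,None,fx=2.857,fy=2.857,interpolation=cv2.INTER_CUBIC)
b=cv2.resize(a[145:245,140:335],None,fx=2.85,fy=2.85,interpolation=cv2.INTER_CUBIC)
import numpy as np
o=np.zeros((600,800,3),np.uint8);o[:c.shape[0],:c.shape[1]]=c[:,:800];o[315:600,:b.shape[1]]=b[:285]
cv2.imwrite("pics/c1.png",o)
E
```

```text
(no output)
```

View pics/c1.png

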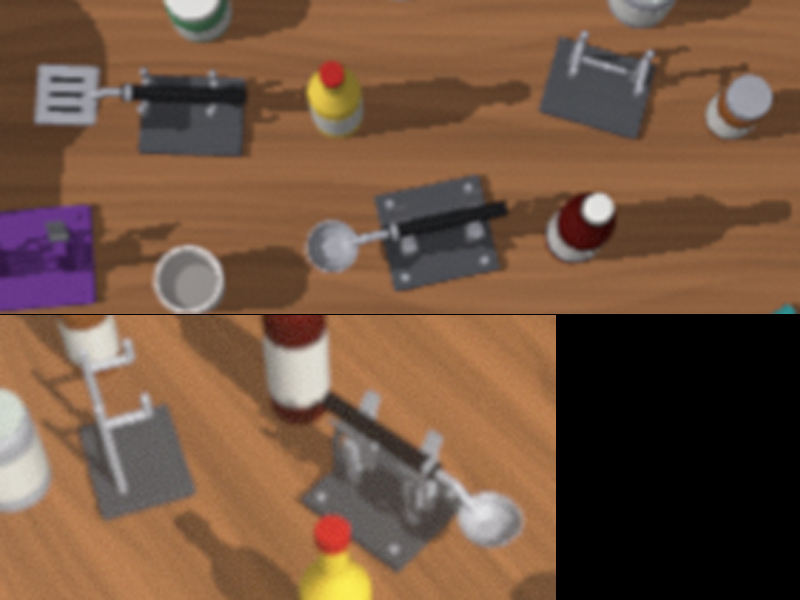

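The crop confirms it. It shows the black-handled spoon with a steel bowl on the grey holder, the turner on the left rack, and the empty right rack. The free rack's hook posts and tips are visible too. Next I'll measure bases and handles with masks in both views.

```bash
cat > m.py <<'E'
from h import *
def mask(im,lo,hi,smax,roi):
    h=cv2.cvtColor(im,cv2.COLOR_BGR2HSV);m=((h[...,1]<smax)&(h[...,2]>=lo)&(h[...,2]<hi)).astype(np.uint8)
    k=np.zeros_like(m);x0,y0,x1,y1=roi;k[y0:y1,x0:x1]=m[y0:y1,x0:x1]
    n,l,s,_=cv2.connectedComponentsWithStats(k,connectivity=8)
    i=1+np.argmax(s[1:,4]);return (l==i).astype(np.uint8)
def rect(n,m,z):
    v,u=np.nonzero(m)
    cs=np.array([onz(n,a+da,b+db,z)[:2] for a,b in zip(u,v) for da in(-.5,.5) for db in (-.5,.5)])
    r=cv2.minAreaRect((cs*1000).astype(np.float32));return np.round(r[0],1),np.round(r[1],1),round(r[2],1)
def axis_line(n,m):
    v,u=np.nonzero(m);P=np.c_[u,v].astype(float);c=P.mean(0);d=np.linalg.svd(P-c,full_matrices=False)[2][0]
    t=(P-c)@d;return c+d*(t.min()-.5),c+d*(t.max()+.5)
E
python3 - <<'E'
from m import *
T=cv2.imread("pics/top0.png");S=cv2.imread("pics/scene0.png")
B={"holder":((258,198,310,243),(245,180,305,235)),"full":((174,160,220,198),(270,285,332,350)),"free":((315,150,362,190),(165,175,210,217))}
for k,(a,b) in B.items():
    for n,im,r in(("top",T,a),("scene",S,b)):
        m=mask(im,48,115,75,r);print(k,n,m.sum(),rect(n,m,0.008))
H={"spoon":((255,205,312,228),(245,165,305,213)),"turner":((170,165,220,182),(278,262,332,320))}
for k,(a,b) in H.items():
    for n,im,r in(("top",T,a),("scene",S,b)):
        m=mask(im,0,48,256,r);print(k,n,m.sum(),np.round(axis_line(n,m),1).tolist(),[rect(n,m,z) for z in(.1,.12)])
E
```

```text
Traceback (most recent call last):
  File "m.py", line 9, in rect
    cs=np.array([onz(n,a+da,b+db,z)[:2] for a,b in zip(u,v) for da in(-.5,.5) for db in (-.5,.5)])
                 ~~~^^^^^^^^^^^^^^^
  File "h.py", line 10, in onz
    o,d=ray(name,u,v);return o+d*(z-o[2])/d[2]
        ~~~^^^^^^^^^^
  File "h.py", line 5, in ray
    c=manip.calibration(name);K=np.array(c["camera_matrix"]);T=np.array(c["cam_to_world"])
ValueError: time passes only in moves, steps and waits
```

```bash
sed -i 's/manip.calibration(name)/CAL[name]/; 3a CAL={n:manip.calibration(n) for n in ("scene","top")}' h.py
cat > m1.py <<'E'
from m import *
T=cv2.imread("pics/top0.png");S=cv2.imread("pics/scene0.png")
B={"holder":((258,198,310,243),(245,180,305,235)),"full":((174,160,220,198),(270,285,332,350)),"free":((315,150,362,190),(165,175,210,217))}
o=np.vstack([T,S])
for k,(a,b) in B.items():
    for n,im,r in(("top",T,a),("scene",S,b)):
        m=mask(im,48,115,75,r);print(k,n,m.sum(),rect(n,m,0.008));o[(420 if n=="scene" else 0):][:420][m>0]=(0,255,0)
H={"spoon":((255,205,312,228),(245,165,305,213)),"turner":((170,165,220,182),(278,262,332,320))}
for k,(a,b) in H.items():
    for n,im,r in(("top",T,a),("scene",S,b)):
        m=mask(im,0,48,256,r);print(k,n,m.sum(),np.round(axis_line(n,m),1).tolist(),[rect(n,m,z) for z in(.1,.12)]);o[(420 if n=="scene" else 0):][:420][m>0]=(0,0,255)
a=cv2.resize(o[145:250,150:370],None,fx=3,fy=3);b=o[420+150:420+355,160:340]
q=np.zeros((600,800,3),np.uint8);q[:315,:660]=a;b=cv2.resize(b,None,fx=1.39,fy=1.39);q[315:600,:b.shape[1]]=b[:285]
cv2.imwrite("pics/m1.png",q)
E
python3 m1.py
```

```text
holder top 1025 (array([454.3, -28. ]), array([113.3, 123.6]), 12.7)
holder scene 1304 (array([451.5, -49.8]), array([124.6, 161.9]), 12.5)
full top 638 (array([568.9, 248.6]), array([118.3,  62.7]), 88.6)
full scene 1673 (array([580.6, 237.5]), array([132.4,  96.6]), 88.8)
free top 857 (array([ 624.4, -210.6]), array([118.8, 101.2]), 74.2)
free scene 896 (array([ 620.6, -212.6]), array([125.4,  90.6]), 73.8)
spoon top 196 [[306.6, 212.5], [269.4, 220.7]] [(array([454. , -42.5]), array([ 22.4, 115.9]), 13.3), (array([451.1, -41.7]), array([ 22.1, 114.4]), 13.3)]Traceback (most recent call last):
  File "m1.py", line 11, in <module>
    m=mask(im,0,48,256,r);print(k,n,m.sum(),np.round(axis_line(n,m),1).tolist(),[rect(n,m,z) for z in(.1,.12)]);o[(420 if n=="scene" else 0):][:420][m>0]=(0,0,255)
  File "m.py", line 6, in mask
    i=1+np.argmax(s[1:,4]);return (l==i).astype(np.uint8)
        ~~~~~~~~~^^^^^^^^^
    return _wrapfunc(a, 'argmax', axis=axis, out=out, **kwds)
    return bound(*args, **kwds)
ValueError: attempt to get argmax of an empty sequence
```

```bash
sed -i 's/m=mask(im,0,48,256,r)/m=mask(im,0,48 if n=="top" else 62,256,r)/' m1.py
python3 -c "
import cv2;S=cv2.cvtColor(cv2.imread('pics/scene0.png'),cv2.COLOR_BGR2HSV);print(S[180:200:4,262:290:4,1:].tolist())" | cut -c1-600
python3 m1.py | tail -4
```

```text
[[[80, 54], [42, 61], [9, 144], [141, 172], [142, 178], [140, 184], [140, 171]], [[19, 106], [71, 54], [87, 53], [120, 91], [144, 168], [145, 176], [143, 177]], [[22, 139], [4, 118], [34, 74], [79, 58], [81, 63], [140, 142], [145, 178]], [[8, 134], [8, 126], [10, 130], [17, 88], [68, 56], [60, 55], [79, 97]], [[13, 117], [6, 129], [9, 110], [10, 99], [8, 95], [58, 66], [64, 56]]]
spoon top 196 [[306.6, 212.5], [269.4, 220.7]] [(array([454. , -42.5]), array([ 22.4, 115.9]), 13.3), (array([451.1, -41.7]), array([ 22.1, 114.4]), 13.3)]
spoon scene 145 [[254.0, 174.0], [286.7, 196.3]] [(array([459.8, -43.8]), array([ 17.2, 110.5]), 12.0), (array([469.7, -30.2]), array([ 16.8, 107.5]), 12.0)]
turner top 217 [[176.5, 172.1], [215.5, 173.1]] [(array([588.1, 238.6]), array([118.9,  22.7]), 88.6), (array([583.5, 235.8]), array([117.4,  22.4]), 88.6)]
turner scene 266 [[285.2, 270.0], [319.7, 312.5]] [(array([574.5, 226.5]), array([118. ,  16.6]), 88.6), (array([581.4, 232.9]), array([114.9,  16.2]), 88.6)]
```

View pics/m1.png

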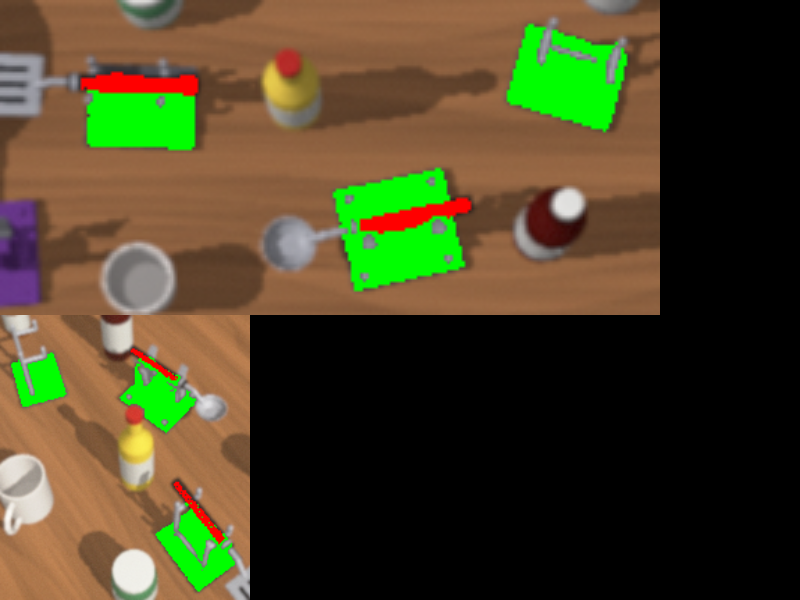

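The masks sit well on the bases and handles. Next I'll check my estimates by overlaying hook, fork and handle points, and work out the tool yaw.

```bash
cat > e.py <<'E'
from h import *
F={"holder":(454.3,-28,12.7),"free":(620.8,-210,-15.8),"full":(583.5,248,-1.4)}
def w(k,x,y,z):
    a,b,t=F[k];t=np.radians(t);return np.array([a+x*np.cos(t)-y*np.sin(t),b+x*np.sin(t)+y*np.cos(t),z])/1000
E
python3 - <<'E'
from e import *
s=manip.observe();M=R.from_rotvec(s["orientation"]).as_matrix();print(np.round(M,3).tolist())
pts=[]
for k in("free","full"):
    for y in(-36,36): pts+=[w(k,20,y,132),w(k,20,y,111),w(k,-20,y,111),w(k,-20,y,130)]
for y in(-36,36): pts+=[w("holder",-9.5,y,110),w("holder",0,y,66)]
out=[]
for n,(x0,y0,x1,y1) in(("top",(165,150,365,245)),("scene",(160,145,340,335))):
    im=cv2.imread(f"pics/{n}0.png")[y0:y1,x0:x1];f=4 if n=="top" else 3
    c=cv2.resize(im,None,fx=f,fy=f,interpolation=cv2.INTER_CUBIC)
    for i,p in enumerate(pts):
        u,v=proj(n,p);cv2.circle(c,(int((u-x0+.5)*f),int((v-y0+.5)*f)),2,[(0,0,255),(0,255,255),(255,255,0),(0,255,0)][i%4],-1)
    cv2.imwrite(f"pics/ov_{n}.png",c)
E
```

```text
[[0.909, 0.416, -0.001], [0.416, -0.909, 0.002], [-0.0, -0.002, -1.0]]
```

View pics/ov_top.png

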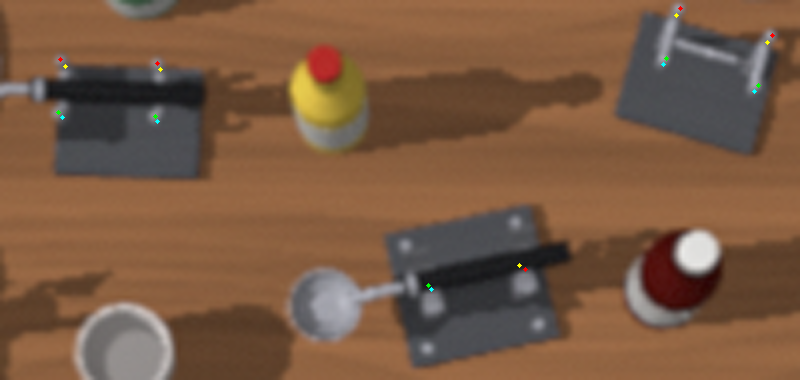

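View pics/ov_scene.png

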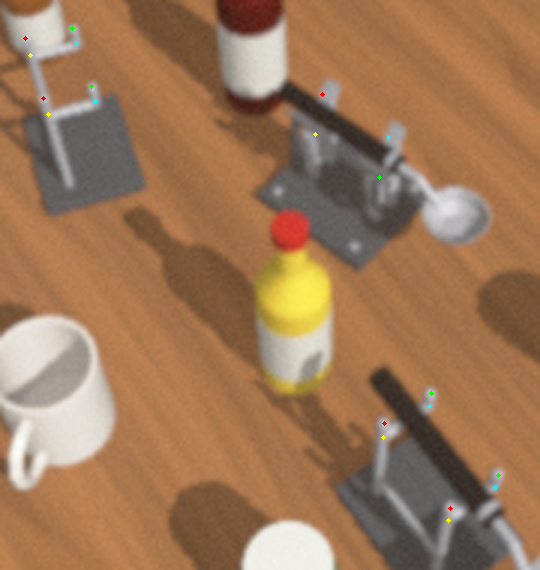

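The overlay dots fall on the hooks and forks within 1–2 px in both views. At the free rack that is around (668,40)/(765,65) in the top overlay, and at the full rack (62,85)/(157,90). The fork tops are at (430,290)/(522,272). I'll lift, turn and approach above the spoon.

```bash
python3 -m handwheel '[{"grip":60,"tz":-33,"rz":-0.124},{"grip":60,"tz":-33,"rz":-0.124},{"grip":60,"tz":-33,"rz":-0.124},{"grip":60,"rz":-0.124},{"grip":60,"rz":-0.124},{"grip":60,"rz":-0.124},{"grip":60,"rz":-0.124},{"grip":60,"rz":-0.124},{"grip":60,"rz":-0.124},{"grip":60,"rz":-0.124},{"grip":60,"rz":-0.124},{"grip":60}]'
python3 -m handwheel '[{"grip":60,"tx":35,"ty":19},{"grip":60,"tx":35,"ty":19},{"grip":60,"tx":35,"ty":19},{"grip":60,"tx":35,"ty":19},{"grip":60,"tx":35,"ty":19},{"grip":60,"tx":35,"ty":19},{"grip":60,"tx":35,"ty":19},{"grip":60,"tx":35,"ty":19},{"grip":60,"tx":35,"ty":19},{"grip":60,"tx":35,"ty":19},{"grip":60,"tx":35,"ty":19},{"grip":60,"tx":35,"ty":19},{"grip":60,"tx":35,"ty":19},{"grip":60,"tx":35,"ty":19},{"grip":60},{"grip":60},{"grip":60}]'
cat > go.py <<'E'
from e import *
import sys
# target: frame, x,y,z(mm) of TCP, -> remaining shift in tool axes, mm; yaw error about tool z
k=sys.argv[1];p=w(k,*map(float,sys.argv[2:5]));s=manip.observe();M=R.from_rotvec(s["orientation"]).as_matrix()
g=np.radians(F[k][2]);W=np.array([[-np.sin(g),np.cos(g),0],[np.cos(g),np.sin(g),0],[0,0,-1]]).T
print("t",s["t"],"pos",np.round(np.array(s["eef_pos"])*1000,1),"shift tool",np.round(M.T@(p-s["eef_pos"])*1000,1),"turn",np.round(R.from_matrix(M.T@W).as_rotvec(),3),"F",np.round(s["ft_force"],1),"gw",round(float(s["grip_width"])*87,1),s["grip_force"])
E
python3 go.py holder -1 5 250
```

```text
t 0.1 pos [ 280.4 -613.4  221.6] shift tool [ 401.6 -465.3  -27.6] turn [-2.000e-03 -1.000e-03 -1.364e+00] F [-0.  -0.2  0.6] gw 87.1 0.0invalid input
invalid input
```

```bash
python3 -m handwheel '[{"grip":60,"tx":0,"ty":0,"tz":-33,"rx":0,"ry":0,"rz":-0.124},{"grip":60,"tx":0,"ty":0,"tz":-33,"rx":0,"ry":0,"rz":-0.124},{"grip":60,"tx":0,"ty":0,"tz":-33,"rx":0,"ry":0,"rz":-0.124},{"grip":60,"tx":0,"ty":0,"tz":0,"rx":0,"ry":0,"rz":-0.124},{"grip":60,"tx":0,"ty":0,"tz":0,"rx":0,"ry":0,"rz":-0.124},{"grip":60,"tx":0,"ty":0,"tz":0,"rx":0,"ry":0,"rz":-0.124},{"grip":60,"tx":0,"ty":0,"tz":0,"rx":0,"ry":0,"rz":-0.124},{"grip":60,"tx":0,"ty":0,"tz":0,"rx":0,"ry":0,"rz":-0.124},{"grip":60,"tx":0,"ty":0,"tz":0,"rx":0,"ry":0,"rz":-0.124},{"grip":60,"tx":0,"ty":0,"tz":0,"rx":0,"ry":0,"rz":-0.124},{"grip":60,"tx":0,"ty":0,"tz":0,"rx":0,"ry":0,"rz":-0.124}]'; echo; python3 go.py holder -1 5 250
```

```text
t: 1.02
eef_pos: [0.2805, -0.6136, 0.3209]
orientation: [-1.954, -2.459, -0.001]
ft_force: [0.2, -0.6, 0.0]
grip_width: 0.694
grip_force: 0.0

t 1.0167 pos [ 280.5 -613.6  320.9] shift tool [536.1 300.8  71.4] turn [-0.    -0.001  0.006] F [ 0.2 -0.6  0. ] gw 60.4 0.0
```

```bash
python3 -m handwheel '[{"grip":60,"tx":35.7,"ty":20,"tz":0,"rx":0,"ry":0,"rz":0},{"grip":60,"tx":35.7,"ty":20,"tz":0,"rx":0,"ry":0,"rz":0},{"grip":60,"tx":35.7,"ty":20,"tz":0,"rx":0,"ry":0,"rz":0},{"grip":60,"tx":35.7,"ty":20,"tz":0,"rx":0,"ry":0,"rz":0},{"grip":60,"tx":35.7,"ty":20,"tz":0,"rx":0,"ry":0,"rz":0},{"grip":60,"tx":35.7,"ty":20,"tz":0,"rx":0,"ry":0,"rz":0},{"grip":60,"tx":35.7,"ty":20,"tz":0,"rx":0,"ry":0,"rz":0},{"grip":60,"tx":35.7,"ty":20,"tz":0,"rx":0,"ry":0,"rz":0},{"grip":60,"tx":35.7,"ty":20,"tz":0,"rx":0,"ry":0,"rz":0},{"grip":60,"tx":35.7,"ty":20,"tz":0,"rx":0,"ry":0,"rz":0},{"grip":60,"tx":35.7,"ty":20,"tz":0,"rx":0,"ry":0,"rz":0},{"grip":60,"tx":35.7,"ty":20,"tz":0,"rx":0,"ry":0,"rz":0},{"grip":60,"tx":35.7,"ty":20,"tz":0,"rx":0,"ry":0,"rz":0},{"grip":60,"tx":35.7,"ty":20,"tz":0,"rx":0,"ry":0,"rz":0},{"grip":60,"tx":35.7,"ty":20,"tz":0,"rx":0,"ry":0,"rz":0},{"grip":60,"tx":0,"ty":0,"tz":0,"rx":0,"ry":0,"rz":0}]'; echo; python3 go.py holder -1 5 75
```

```text
t: 2.35
eef_pos: [0.4564, -0.0164, 0.3222]
orientation: [-1.945, -2.466, -0.007]
ft_force: [0.3, -0.0, 0.5]
grip_width: 0.688
grip_force: 0.0

t 2.35 pos [456.4 -16.4 322.2] shift tool [ -6.6  -6.4 247.1] turn [ 0.003 -0.003  0.014] F [ 0.3 -0.   0.5] gw 59.9 0.0
```

```bash
python3 -m handwheel '[{"grip":60,"tx":-6.6,"ty":-6.4,"tz":37,"rx":0,"ry":0,"rz":0.014},{"grip":60,"tx":0,"ty":0,"tz":38,"rx":0,"ry":0,"rz":0},{"grip":60,"tx":0,"ty":0,"tz":38,"rx":0,"ry":0,"rz":0},{"grip":60,"tx":0,"ty":0,"tz":38,"rx":0,"ry":0,"rz":0},{"grip":60,"tx":0,"ty":0,"tz":38,"rx":0,"ry":0,"rz":0},{"grip":60,"tx":0,"ty":0,"tz":0,"rx":0,"ry":0,"rz":0},{"grip":60,"tx":0,"ty":0,"tz":0,"rx":0,"ry":0,"rz":0}]'; echo; python3 go.py holder -1 5 75
```

```text
t: 2.93
eef_pos: [0.4493, -0.0332, 0.1316]
orientation: [-1.975, -2.438, 0.003]
ft_force: [0.9, 0.4, 1.3]
grip_width: 0.693
grip_force: 0.0

t 2.9333 pos [449.3 -33.2 131.6] shift tool [ 9.   5.1 56.6] turn [-0.004 -0.002 -0.013] F [0.9 0.4 1.3] gw 60.3 0.0
```

```bash
python3 -m handwheel '[{"grip":60,"tx":0,"ty":0,"tz":0,"rx":0,"ry":0,"rz":0},{"grip":60,"tx":0,"ty":0,"tz":0,"rx":0,"ry":0,"rz":0}]' >/dev/null; python3 go.py holder -1 5 75;python3 -m handwheel '[{"grip":60,"tx":0,"ty":0,"tz":0,"rx":0,"ry":0,"rz":0},{"grip":60,"tx":0,"ty":0,"tz":0,"rx":0,"ry":0,"rz":0}]' >/dev/null; python3 go.py holder -1 5 75
```

```text
t 3.1 pos [452.6 -33.3 135. ] shift tool [10.   1.4 59.9] turn [ 0.004  0.002 -0.014] F [-0.2 -0.8 -0.2] gw 59.9 0.0
t 3.2667 pos [451.8 -33.5 134.2] shift tool [10.   2.3 59.2] turn [ 0.003  0.002 -0.014] F [-0.5 -0.3 -0.6] gw 59.9 0.0
```

```bash
python3 -m handwheel '[{"grip":60,"tx":9.9,"ty":2.1,"tz":0,"rx":0,"ry":0,"rz":-0.014},{"grip":60,"tx":0,"ty":0,"tz":20,"rx":0,"ry":0,"rz":0},{"grip":60,"tx":0,"ty":0,"tz":20,"rx":0,"ry":0,"rz":0},{"grip":60,"tx":0,"ty":0,"tz":19,"rx":0,"ry":0,"rz":0},{"grip":60,"tx":0,"ty":0,"tz":0,"rx":0,"ry":0,"rz":0},{"grip":60,"tx":0,"ty":0,"tz":0,"rx":0,"ry":0,"rz":0},{"grip":60,"tx":0,"ty":0,"tz":0,"rx":0,"ry":0,"rz":0},{"grip":60,"tx":0,"ty":0,"tz":0,"rx":0,"ry":0,"rz":0}]' >/dev/null; python3 go.py holder -1 5 75; python3 - <<'E'
from h import *
a=manip.snapshot("scene");b=manip.snapshot("top")
cv2.imwrite("pics/g1.png",np.hstack([cv2.resize(a[120:270,180:330],(400,400),interpolation=2),cv2.resize(b[160:270,230:340],(400,400),interpolation=2)]))
E
```

```text
t 3.9333 pos [451.7 -22.9  74.8] shift tool [-0.5  0.4 -0.2] turn [0.002 0.001 0.001] F [ 0.3 -0.7  0.1] gw 60.0 0.0
```

View pics/g1.png

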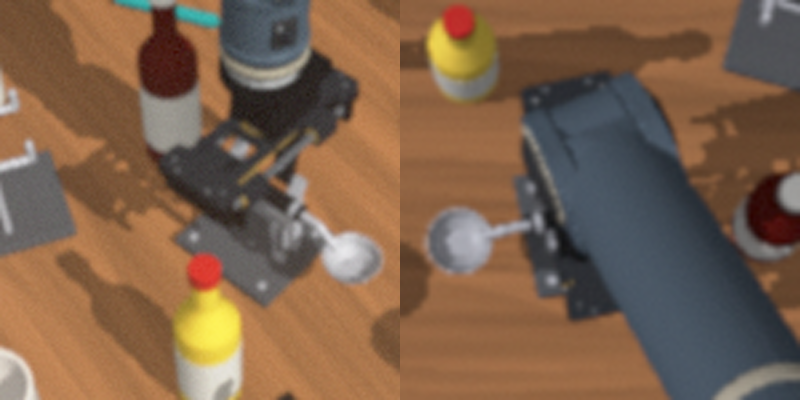

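The gripper straddles the handle between the forks, with the spoon bowl at (350,258) undisturbed and the sauce bottle clear. Closing now.

```bash
python3 -m handwheel '[{"grip":30,"tx":0,"ty":0,"tz":0,"rx":0,"ry":0,"rz":0},{"grip":25,"tx":0,"ty":0,"tz":0,"rx":0,"ry":0,"rz":0},{"grip":20,"tx":0,"ty":0,"tz":0,"rx":0,"ry":0,"rz":0},{"grip":5,"tx":0,"ty":0,"tz":0,"rx":0,"ry":0,"rz":0},{"grip":5,"tx":0,"ty":0,"tz":0,"rx":0,"ry":0,"rz":0},{"grip":5,"tx":0,"ty":0,"tz":0,"rx":0,"ry":0,"rz":0},{"grip":5,"tx":0,"ty":0,"tz":0,"rx":0,"ry":0,"rz":0},{"grip":5,"tx":0,"ty":0,"tz":0,"rx":0,"ry":0,"rz":0}]' >/dev/null; python3 go.py holder -1 5 75
python3 -m handwheel '[{"grip":5,"tx":0,"ty":0,"tz":-10,"rx":0,"ry":0,"rz":0},{"grip":5,"tx":0,"ty":0,"tz":-20,"rx":0,"ry":0,"rz":0},{"grip":5,"tx":0,"ty":0,"tz":-35,"rx":0,"ry":0,"rz":0},{"grip":5,"tx":0,"ty":0,"tz":-35,"rx":0,"ry":0,"rz":0},{"grip":5,"tx":0,"ty":0,"tz":-35,"rx":0,"ry":0,"rz":0},{"grip":5,"tx":0,"ty":0,"tz":-35,"rx":0,"ry":0,"rz":0},{"grip":5,"tx":0,"ty":0,"tz":-20,"rx":0,"ry":0,"rz":0},{"grip":5,"tx":0,"ty":0,"tz":0,"rx":0,"ry":0,"rz":0},{"grip":5,"tx":0,"ty":0,"tz":0,"rx":0,"ry":0,"rz":0},{"grip":5,"tx":0,"ty":0,"tz":0,"rx":0,"ry":0,"rz":0},{"grip":5,"tx":0,"ty":0,"tz":0,"rx":0,"ry":0,"rz":0}]' >/dev/null; python3 go.py free 0 8 265
python3 - <<'E'
from m import *
b=manip.snapshot("top");a=manip.snapshot("scene");cv2.imwrite("pics/t2.png",b);cv2.imwrite("pics/s2.png",a)
s=manip.observe();p=np.array(s["eef_pos"])+[0,0,.019];print(proj("top",p),proj("scene",p))
cv2.imwrite("pics/g2.png",np.hstack([cv2.resize(a[50:250,180:380],(400,400),interpolation=2),cv2.resize(b[150:290,200:340],(400,400),interpolation=2)]))
E
```

```text
t 4.7 pos [450.8 -23.2  73.5] shift tool [-0.5  1.4 -1.5] turn [ 0. -0.  0.] F [ 0.1 -0.3 -0.7] gw 16.9 30.010924637317657
t 5.6167 pos [449.2 -23.3 261.9] shift tool [-212.9  130.    -3.8] turn [-0.004 -0.     0.498] F [-0.7  0.4 -2.2] gw 17.1 30.00454433262348
(np.float64(283.64131998667153), np.float64(208.83517397891507)) (np.float64(279.1837487418731), np.float64(134.07300659252337))
```

View pics/g2.png

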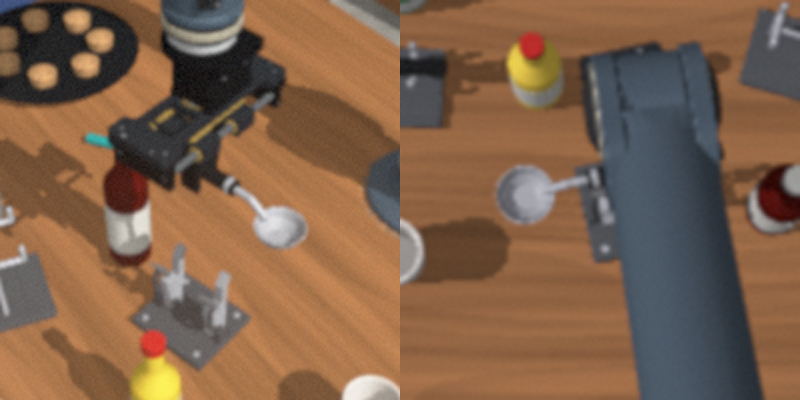

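The spoon is held level, with its bowl at (280,228) in the left panel, and the holder is now empty. The handle's head end is at about (597,178) in the right panel, so I can work out the grip offset.

```bash
python3 - <<'E'
from h import *
s=manip.observe();M=R.from_rotvec(s["orientation"]).as_matrix();p=np.array(s["eef_pos"])+[0,0,.019]
for n,u,v in(("top",269,212.3),("scene",294.5,142)):
    print(np.round(M.T@(onz(n,u,v,p[2])-p)*1000,1))
E
```

```text
[40.3 -0.9  0.1]
[39.8 -2.6  0.1]
```

```bash
python3 -m handwheel '[{"grip":5,"tx":0,"ty":0,"tz":-5,"rx":0,"ry":0,"rz":0.1245},{"grip":5,"tx":0,"ty":0,"tz":0,"rx":0,"ry":0,"rz":0.1245},{"grip":5,"tx":0,"ty":0,"tz":0,"rx":0,"ry":0,"rz":0.1245},{"grip":5,"tx":0,"ty":0,"tz":0,"rx":0,"ry":0,"rz":0.1245},{"grip":5,"tx":0,"ty":0,"tz":0,"rx":0,"ry":0,"rz":0},{"grip":5,"tx":0,"ty":0,"tz":0,"rx":0,"ry":0,"rz":0},{"grip":5,"tx":0,"ty":0,"tz":0,"rx":0,"ry":0,"rz":0}]' >/dev/null; python3 go.py free 0 13 265
```

```text
t 6.3 pos [450.4 -23.1 268.1] shift tool [-121.1  214.5    2.8] turn [-0.001 -0.     0.003] F [ 0.3  0.8 -2.8] gw 17.0 30.00570360571146
```

```bash
python3 -m handwheel '[{"grip":5,"tx":-8,"ty":15,"tz":0,"rx":0,"ry":0,"rz":0},{"grip":5,"tx":-17.5,"ty":30.5,"tz":0,"rx":0,"ry":0,"rz":0},{"grip":5,"tx":-17.5,"ty":30.5,"tz":0,"rx":0,"ry":0,"rz":0},{"grip":5,"tx":-17.5,"ty":30.5,"tz":0,"rx":0,"ry":0,"rz":0},{"grip":5,"tx":-17.5,"ty":30.5,"tz":0,"rx":0,"ry":0,"rz":0},{"grip":5,"tx":-17.5,"ty":30.5,"tz":0,"rx":0,"ry":0,"rz":0},{"grip":5,"tx":-17.5,"ty":31,"tz":0,"rx":0,"ry":0,"rz":0},{"grip":5,"tx":-8.1,"ty":16,"tz":0,"rx":0,"ry":0,"rz":0},{"grip":5,"tx":0,"ty":0,"tz":0,"rx":0,"ry":0,"rz":0},{"grip":5,"tx":0,"ty":0,"tz":0,"rx":0,"ry":0,"rz":0},{"grip":5,"tx":0,"ty":0,"tz":0,"rx":0,"ry":0,"rz":0},{"grip":5,"tx":0,"ty":0,"tz":0,"rx":0,"ry":0,"rz":0}]' >/dev/null; python3 go.py free 0 13 102
```

```text
t 7.3 pos [ 623.4 -196.7  268.7] shift tool [ -0.5   1.2 166.7] turn [-0.001 -0.     0.002] F [-0.7  0.6 -1.5] gw 16.9 30.00571757555008
```

```bash
python3 -m handwheel '[{"grip":5,"tx":-0.5,"ty":1.2,"tz":20,"rx":0,"ry":0,"rz":0},{"grip":5,"tx":0,"ty":0,"tz":38,"rx":0,"ry":0,"rz":0},{"grip":5,"tx":0,"ty":0,"tz":38,"rx":0,"ry":0,"rz":0},{"grip":5,"tx":0,"ty":0,"tz":28,"rx":0,"ry":0,"rz":0},{"grip":5,"tx":0,"ty":0,"tz":15,"rx":0,"ry":0,"rz":0},{"grip":5,"tx":0,"ty":0,"tz":0,"rx":0,"ry":0,"rz":0},{"grip":5,"tx":0,"ty":0,"tz":0,"rx":0,"ry":0,"rz":0},{"grip":5,"tx":0,"ty":0,"tz":0,"rx":0,"ry":0,"rz":0},{"grip":5,"tx":0,"ty":0,"tz":0,"rx":0,"ry":0,"rz":0}]' >/dev/null; python3 go.py free 0 13 102
python3 -m handwheel '[{"grip":5,"tx":0,"ty":0,"tz":5,"rx":0,"ry":0,"rz":0},{"grip":5,"tx":0,"ty":0,"tz":5,"rx":0,"ry":0,"rz":0},{"grip":5,"tx":0,"ty":0,"tz":5,"rx":0,"ry":0,"rz":0},{"grip":5,"tx":0,"ty":0,"tz":5,"rx":0,"ry":0,"rz":0},{"grip":5,"tx":0,"ty":0,"tz":0,"rx":0,"ry":0,"rz":0},{"grip":5,"tx":0,"ty":0,"tz":0,"rx":0,"ry":0,"rz":0},{"grip":5,"tx":0,"ty":0,"tz":0,"rx":0,"ry":0,"rz":0}]' >/dev/null; python3 go.py free 0 13 102
```

```text
t 8.05 pos [ 626.4 -198.8  132. ] shift tool [ 0.7 -2.5 30. ] turn [0.004 0.    0.   ] F [-0.1  0.9 -1.3] gw 16.9 30.005112066864967
t 8.6333 pos [ 625.1 -199.   109.5] shift tool [ 1.2 -1.2  7.5] turn [ 0. -0. -0.] F [ 0.7  0.5 -0.7] gw 16.9 30.005203373730183
```

```bash
python3 -m handwheel '[{"grip":5,"tx":0.5,"ty":-1,"tz":3,"rx":0,"ry":0,"rz":0},{"grip":5,"tx":0,"ty":0,"tz":3,"rx":0,"ry":0,"rz":0},{"grip":5,"tx":0,"ty":0,"tz":0,"rx":0,"ry":0,"rz":0},{"grip":5,"tx":0,"ty":0,"tz":0,"rx":0,"ry":0,"rz":0},{"grip":5,"tx":0,"ty":0,"tz":0,"rx":0,"ry":0,"rz":0}]' >/dev/null; python3 go.py free 0 13 102
python3 -m handwheel '[{"grip":5,"tx":0,"ty":0,"tz":2,"rx":0,"ry":0,"rz":0},{"grip":5,"tx":0,"ty":0,"tz":0,"rx":0,"ry":0,"rz":0},{"grip":5,"tx":0,"ty":0,"tz":0,"rx":0,"ry":0,"rz":0},{"grip":5,"tx":0,"ty":0,"tz":0,"rx":0,"ry":0,"rz":0}]' >/dev/null; python3 go.py free 0 13 102
```

```text
t 9.05 pos [ 624.3 -198.2  103.6] shift tool [ 0.7 -0.1  1.6] turn [ 0.  0. -0.] F [ 0.3 -0.8 -2.6] gw 17.0 30.005173534154892
t 9.3833 pos [ 624.3 -198.2  101.6] shift tool [ 0.7 -0.1 -0.4] turn [ 0. -0. -0.] F [-0.  -0.1 -2.2] gw 17.1 30.005177557468414
```

```bash
python3 -m handwheel '[{"grip":5,"tx":0,"ty":0,"tz":1.5,"rx":0,"ry":0,"rz":0},{"grip":5,"tx":0,"ty":0,"tz":0,"rx":0,"ry":0,"rz":0},{"grip":5,"tx":0,"ty":0,"tz":0,"rx":0,"ry":0,"rz":0},{"grip":5,"tx":0,"ty":0,"tz":0,"rx":0,"ry":0,"rz":0}]' >/dev/null; python3 go.py free 0 13 102
python3 -m handwheel '[{"grip":5,"tx":0,"ty":0,"tz":1,"rx":0,"ry":0,"rz":0},{"grip":5,"tx":0,"ty":0,"tz":0,"rx":0,"ry":0,"rz":0},{"grip":5,"tx":0,"ty":0,"tz":0,"rx":0,"ry":0,"rz":0},{"grip":5,"tx":0,"ty":0,"tz":0,"rx":0,"ry":0,"rz":0}]' >/dev/null; python3 go.py free 0 13 102
```

```text
t 9.7167 pos [ 624.2 -198.2  100. ] shift tool [ 0.7 -0.1 -2. ] turn [ 0.  0. -0.] F [ 0.2 -0.  -1.6] gw 17.0 30.005192309617996
t 10.05 pos [ 624.4 -198.3   99.3] shift tool [ 0.8 -0.3 -2.7] turn [ 0.001  0.    -0.   ] F [-0.1  0.3  1. ] gw 16.8 30.010446086525917
```

Contact at TCP z = 99.3 mm, which matches a hung handle. I'll release, withdraw upward and check.

```bash
python3 -m handwheel '[{"grip":22,"tx":0,"ty":0,"tz":0,"rx":0,"ry":0,"rz":0},{"grip":30,"tx":0,"ty":0,"tz":0,"rx":0,"ry":0,"rz":0},{"grip":45,"tx":0,"ty":0,"tz":0,"rx":0,"ry":0,"rz":0},{"grip":50,"tx":0,"ty":0,"tz":0,"rx":0,"ry":0,"rz":0},{"grip":50,"tx":0,"ty":0,"tz":0,"rx":0,"ry":0,"rz":0},{"grip":50,"tx":0,"ty":0,"tz":0,"rx":0,"ry":0,"rz":0},{"grip":50,"tx":0,"ty":0,"tz":-20,"rx":0,"ry":0,"rz":0},{"grip":50,"tx":0,"ty":0,"tz":-35,"rx":0,"ry":0,"rz":0},{"grip":50,"tx":0,"ty":0,"tz":-35,"rx":0,"ry":0,"rz":0},{"grip":50,"tx":0,"ty":0,"tz":-38,"rx":0,"ry":0,"rz":0},{"grip":50,"tx":0,"ty":0,"tz":-38,"rx":0,"ry":0,"rz":-0.06},{"grip":50,"tx":0,"ty":0,"tz":-30,"rx":0,"ry":0,"rz":-0.06},{"grip":50,"tx":0,"ty":0,"tz":0,"rx":0,"ry":0,"rz":-0.06},{"grip":50,"tx":0,"ty":0,"tz":0,"rx":0,"ry":0,"rz":-0.071},{"grip":50,"tx":0,"ty":0,"tz":0,"rx":0,"ry":0,"rz":0},{"grip":50,"tx":0,"ty":0,"tz":0,"rx":0,"ry":0,"rz":0},{"grip":50,"tx":0,"ty":0,"tz":0,"rx":0,"ry":0,"rz":0}]' >/dev/null; python3 go.py full 0 8 295
python3 - <<'E'
from h import *
a=manip.snapshot("scene");b=manip.snapshot("top");cv2.imwrite("pics/s3.png",a);cv2.imwrite("pics/t3.png",b)
cv2.imwrite("pics/g3.png",np.hstack([cv2.resize(a[110:310,120:320],(400,400),interpolation=2),cv2.resize(b[110:250,260:400],(400,400),interpolation=2)]))
E
```

```text
t 11.4667 pos [ 623.9 -198.2  294.5] shift tool [ 4.53e+02 -5.23e+01 -4.00e-01] turn [-0.001 -0.    -0.002] F [ 0.8  0.4 -0.6] gw 50.0 0.0
```

View pics/g3.png

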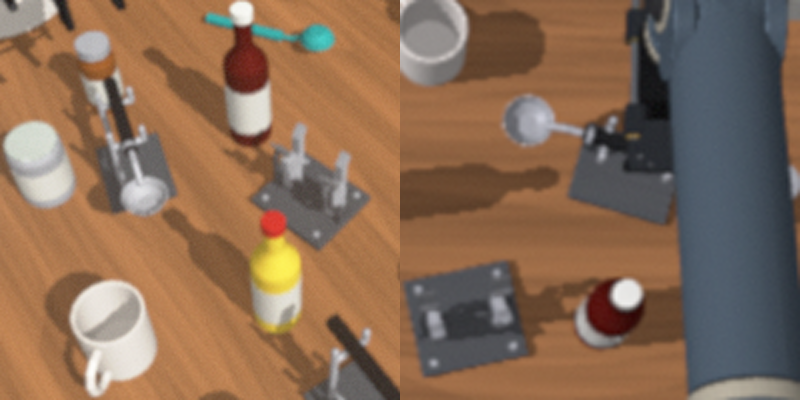

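The spoon hangs across both hooks of the free rack, with its handle from (108,85) to (130,145) in the left panel. All the bystanders are standing. Moving on to the turner.

```bash
python3 -m handwheel '[{"grip":50,"tx":20,"ty":-2,"tz":0,"rx":0,"ry":0,"rz":0},{"grip":50,"tx":41,"ty":-4.8,"tz":0,"rx":0,"ry":0,"rz":0},{"grip":50,"tx":41,"ty":-4.8,"tz":0,"rx":0,"ry":0,"rz":0},{"grip":50,"tx":41,"ty":-4.8,"tz":0,"rx":0,"ry":0,"rz":0},{"grip":50,"tx":41,"ty":-4.8,"tz":0,"rx":0,"ry":0,"rz":0},{"grip":50,"tx":41,"ty":-4.8,"tz":0,"rx":0,"ry":0,"rz":0},{"grip":50,"tx":41,"ty":-4.8,"tz":0,"rx":0,"ry":0,"rz":0},{"grip":50,"tx":41,"ty":-4.8,"tz":0,"rx":0,"ry":0,"rz":0},{"grip":50,"tx":41,"ty":-4.8,"tz":0,"rx":0,"ry":0,"rz":0},{"grip":50,"tx":41,"ty":-4.8,"tz":0,"rx":0,"ry":0,"rz":0},{"grip":50,"tx":41,"ty":-4.8,"tz":0,"rx":0,"ry":0,"rz":0},{"grip":50,"tx":20,"ty":-2,"tz":0,"rx":0,"ry":0,"rz":0},{"grip":50,"tx":0,"ty":0,"tz":0,"rx":0,"ry":0,"rz":0},{"grip":50,"tx":0,"ty":0,"tz":0,"rx":0,"ry":0,"rz":0},{"grip":50,"tx":0,"ty":0,"tz":0,"rx":0,"ry":0,"rz":0},{"grip":50,"tx":0,"ty":0,"tz":0,"rx":0,"ry":0,"rz":0}]' >/dev/null; python3 go.py full -0.5 4 101
python3 - <<'E'
from m import *
# spoon check: black handle in scene, ends at z=.12 in rack frame; turner & holder re-check
from e import *
S=cv2.imread("pics/s3.png")
for r,k in(((170,148,187,185),"free"),((278,262,332,320),"full")):
    m=mask(S,0,62,256,r)
    for q in axis_line("scene",m):
        p=onz("scene",*q,.12)*1000;a,b,t=F[k];t=np.radians(t);d=p[:2]-[a,b]
        print(k,np.round([d[0]*np.cos(t)+d[1]*np.sin(t),-d[0]*np.sin(t)+d[1]*np.cos(t)],1))
E
```

```text
t 12.9 pos [584.3 250.7 294.7] shift tool [  1.5  -1.3 193.7] turn [-0.     0.001 -0.004] F [ 0.  -0.4  0.6] gw 50.1 0.0
free [ -0.2 -71.2]
free [-0.1 38.3]
full [ -1.1 -72. ]
full [-1.5 41.5]
```

```bash
python3 -m handwheel '[{"grip":50,"tx":1.5,"ty":-1.2,"tz":20,"rx":0,"ry":0,"rz":-0.004},{"grip":50,"tx":0,"ty":0,"tz":38,"rx":0,"ry":0,"rz":0},{"grip":50,"tx":0,"ty":0,"tz":38,"rx":0,"ry":0,"rz":0},{"grip":50,"tx":0,"ty":0,"tz":38,"rx":0,"ry":0,"rz":0},{"grip":50,"tx":0,"ty":0,"tz":30,"rx":0,"ry":0,"rz":0},{"grip":50,"tx":0,"ty":0,"tz":20,"rx":0,"ry":0,"rz":0},{"grip":50,"tx":0,"ty":0,"tz":9,"rx":0,"ry":0,"rz":0},{"grip":50,"tx":0,"ty":0,"tz":0,"rx":0,"ry":0,"rz":0},{"grip":50,"tx":0,"ty":0,"tz":0,"rx":0,"ry":0,"rz":0},{"grip":50,"tx":0,"ty":0,"tz":0,"rx":0,"ry":0,"rz":0},{"grip":50,"tx":0,"ty":0,"tz":0,"rx":0,"ry":0,"rz":0}]' >/dev/null; python3 go.py full -0.5 4 101
python3 -m handwheel '[{"grip":28,"tx":0,"ty":0,"tz":0,"rx":0,"ry":0,"rz":0},{"grip":22,"tx":0,"ty":0,"tz":0,"rx":0,"ry":0,"rz":0},{"grip":5,"tx":0,"ty":0,"tz":0,"rx":0,"ry":0,"rz":0},{"grip":5,"tx":0,"ty":0,"tz":0,"rx":0,"ry":0,"rz":0},{"grip":5,"tx":0,"ty":0,"tz":0,"rx":0,"ry":0,"rz":0},{"grip":5,"tx":0,"ty":0,"tz":0,"rx":0,"ry":0,"rz":0},{"grip":5,"tx":0,"ty":0,"tz":0,"rx":0,"ry":0,"rz":0}]' >/dev/null; python3 go.py full -0.5 4 101
```

```text
t 13.8167 pos [583.5 255.  104.1] shift tool [-3.  -0.3  3.1] turn [ 0.003 -0.001  0.003] F [ 0.1 -0.2 -0.3] gw 50.2 0.0
t 14.4 pos [582.3 254.5 102.1] shift tool [-2.5  0.8  1.1] turn [0.    0.    0.003] F [ 0.5 -0.7  0.2] gw 17.4 30.000042021274567
```

```bash
python3 -m handwheel '[{"grip":5,"tx":0,"ty":0,"tz":-10,"rx":0,"ry":0,"rz":0},{"grip":5,"tx":0,"ty":0,"tz":-20,"rx":0,"ry":0,"rz":0},{"grip":5,"tx":0,"ty":0,"tz":-35,"rx":0,"ry":0,"rz":0},{"grip":5,"tx":0,"ty":0,"tz":-38,"rx":0,"ry":0,"rz":0},{"grip":5,"tx":0,"ty":0,"tz":-38,"rx":0,"ry":0,"rz":0},{"grip":5,"tx":0,"ty":0,"tz":-30,"rx":0,"ry":0,"rz":-0.06},{"grip":5,"tx":0,"ty":0,"tz":-14,"rx":0,"ry":0,"rz":-0.06},{"grip":5,"tx":0,"ty":0,"tz":0,"rx":0,"ry":0,"rz":-0.06},{"grip":5,"tx":0,"ty":0,"tz":0,"rx":0,"ry":0,"rz":-0.063},{"grip":5,"tx":0,"ty":0,"tz":0,"rx":0,"ry":0,"rz":0},{"grip":5,"tx":0,"ty":0,"tz":0,"rx":0,"ry":0,"rz":0},{"grip":5,"tx":0,"ty":0,"tz":0,"rx":0,"ry":0,"rz":0},{"grip":5,"tx":0,"ty":0,"tz":0,"rx":0,"ry":0,"rz":0}]' >/dev/null; python3 go.py holder 0 10 285
python3 - <<'E'
from m import *
a=manip.snapshot("scene");cv2.imwrite("pics/s4.png",a)
b=manip.snapshot("top");cv2.imwrite("pics/t4.png",b)
# holder base re-fit, now unobstructed
for n,im,r in(("top",b,(258,198,310,243)),("scene",a,(245,180,305,235))):
    m=mask(im,48,115,75,r);print(n,m.sum(),rect(n,m,0.008))
    h=cv2.cvtColor(im,cv2.COLOR_BGR2HSV);f=((h[...,1]<40)&(h[...,2]>118)).astype(np.uint8)
    q=np.zeros_like(f);x0,y0,x1,y1=r if n=="top" else (255,165,310,235);q[y0:y1,x0:x1]=f[y0:y1,x0:x1]
    N,l,s,c=cv2.connectedComponentsWithStats(q);print([(s[i,:5].tolist(),np.round(c[i],1).tolist()) for i in range(1,N) if s[i,4]>5])
cv2.imwrite("pics/g4.png",np.hstack([cv2.resize(a[155:240,240:325],(400,400),interpolation=2),cv2.resize(b[190:250,250:310],(400,400),interpolation=2)]))
E
```

```text
t 15.4833 pos [582.2 254.4 286.8] shift tool [-237.4 -186.7    2. ] turn [-0.001  0.    -0.   ] F [ 0.   0.2 -1.4] gw 17.0 29.999766647815704
top 1442 (array([457.5, -23.2]), array([144.7, 149.8]), 0.6)
[([292, 204, 3, 3, 7], [293.3, 205.0]), ([258, 209, 13, 14, 88], [263.0, 214.0]), ([292, 213, 7, 10, 53], [294.6, 217.8]), ([298, 229, 3, 4, 8], [299.0, 230.5])]
scene 1301 (array([454.1, -30.7]), array([113.1, 184.6]), 13.3)
[([258, 172, 18, 30, 247], [267.2, 188.3]), ([280, 186, 15, 28, 204], [289.0, 200.9]), ([296, 204, 5, 6, 21], [297.9, 206.8])]
```

```bash
python3 - <<'E'
from m import *
b=cv2.imread("pics/t3.png");a=cv2.imread("pics/s3.png")
for n,im,r in(("top",b,(258,198,308,243)),("scene",a,(240,170,310,238))):
    m=mask(im,48,115,75,r);print(n,m.sum(),rect(n,m,0.008))
    h=cv2.cvtColor(im,cv2.COLOR_BGR2HSV);f=((h[...,1]<50)&(h[...,2]>112)).astype(np.uint8)
    q=np.zeros_like(f);x0,y0,x1,y1=r;q[y0:y1,x0:x1]=f[y0:y1,x0:x1]
    N,l,s,c=cv2.connectedComponentsWithStats(q)
    for i in range(1,N):
        if s[i,4]>4: print(s[i,4],np.round(c[i],1).tolist(),[np.round(onz(n,*c[i],z)[:2]*1000,1).tolist() for z in(.01,.11)])
E
```

```text
top 1141 (array([454.1, -28.2]), array([113.3, 123.6]), 12.5)
7 [293.3, 205.0] [[505.6, -62.5], [488.9, -57.5]]
9 [266.0, 211.0] [[485.2, 24.6], [469.8, 24.4]]
56 [294.6, 217.9] [[464.0, -66.7], [449.8, -61.5]]
49 [271.9, 222.8] [[447.4, 5.4], [434.2, 6.4]]
8 [299.0, 230.5] [[423.7, -80.9], [411.9, -74.8]]
10 [271.3, 236.7] [[403.1, 6.9], [392.5, 7.8]]
scene 1100 (array([456.7, -45.5]), array([112.7, 155.8]), 12.4)
95 [246.3, 172.8] [[443.0, -182.4], [489.1, -105.1]]
265 [267.0, 188.5] [[429.2, -99.5], [477.0, -32.0]]
222 [288.7, 200.9] [[407.3, -28.7], [457.7, 30.3]]
23 [298.1, 206.8] [[399.1, 2.3], [450.5, 57.6]]
19 [252.3, 208.5] [[501.9, -66.4], [541.1, -2.9]]
16 [294.6, 218.3] [[430.4, 26.4], [478.1, 78.8]]
6 [284.0, 215.5] [[447.4, 2.5], [493.1, 57.8]]
23 [277.8, 226.9] [[482.6, 21.9], [524.1, 74.8]]
```

```bash
python3 -m handwheel '[{"grip":5,"tx":-14.7,"ty":-11.7,"tz":0,"rx":0,"ry":0,"rz":0},{"grip":5,"tx":-29.7,"ty":-23.5,"tz":0,"rx":0,"ry":0,"rz":0},{"grip":5,"tx":-29.7,"ty":-23.5,"tz":0,"rx":0,"ry":0,"rz":0},{"grip":5,"tx":-29.7,"ty":-23.5,"tz":0,"rx":0,"ry":0,"rz":0},{"grip":5,"tx":-29.7,"ty":-23.5,"tz":0,"rx":0,"ry":0,"rz":0},{"grip":5,"tx":-29.7,"ty":-23.5,"tz":0,"rx":0,"ry":0,"rz":0},{"grip":5,"tx":-29.7,"ty":-23.5,"tz":0,"rx":0,"ry":0,"rz":0},{"grip":5,"tx":-29.7,"ty":-23.5,"tz":0,"rx":0,"ry":0,"rz":0},{"grip":5,"tx":-14.7,"ty":-11.7,"tz":0,"rx":0,"ry":0,"rz":0},{"grip":5,"tx":0,"ty":0,"tz":0,"rx":0,"ry":0,"rz":0},{"grip":5,"tx":0,"ty":0,"tz":0,"rx":0,"ry":0,"rz":0},{"grip":5,"tx":0,"ty":0,"tz":0,"rx":0,"ry":0,"rz":0},{"grip":5,"tx":0,"ty":0,"tz":0,"rx":0,"ry":0,"rz":0}]' >/dev/null; python3 go.py holder -1.3 10 105
```

```text
t 16.6667 pos [451.8 -16.7 287.3] shift tool [ -1.6  -1.5 182.3] turn [ 0.001 -0.001  0.003] F [-0.2  0.5 -1.7] gw 17.3 29.999721944332123
```

```bash
python3 -m handwheel '[{"grip":5,"tx":-1.6,"ty":-1.4,"tz":20,"rx":0,"ry":0,"rz":0.002},{"grip":5,"tx":0,"ty":0,"tz":38,"rx":0,"ry":0,"rz":0},{"grip":5,"tx":0,"ty":0,"tz":38,"rx":0,"ry":0,"rz":0},{"grip":5,"tx":0,"ty":0,"tz":38,"rx":0,"ry":0,"rz":0},{"grip":5,"tx":0,"ty":0,"tz":30,"rx":0,"ry":0,"rz":0},{"grip":5,"tx":0,"ty":0,"tz":18,"rx":0,"ry":0,"rz":0},{"grip":5,"tx":0,"ty":0,"tz":0,"rx":0,"ry":0,"rz":0},{"grip":5,"tx":0,"ty":0,"tz":0,"rx":0,"ry":0,"rz":0},{"grip":5,"tx":0,"ty":0,"tz":0,"rx":0,"ry":0,"rz":0},{"grip":5,"tx":0,"ty":0,"tz":0,"rx":0,"ry":0,"rz":0}]' >/dev/null; python3 go.py holder -1.3 10 105
python3 - <<'E'
from h import *
a=manip.snapshot("scene");b=manip.snapshot("top");cv2.imwrite("pics/s5.png",a);cv2.imwrite("pics/t5.png",b)
cv2.imwrite("pics/g5.png",np.hstack([cv2.resize(a[130:240,230:340],(400,400),interpolation=2),cv2.resize(b[180:260,220:300],(400,400),interpolation=2)]))
E
```

```text
t 17.5 pos [451.9 -19.7 106.7] shift tool [ 1.4 -0.8  1.7] turn [ 0.003  0.001 -0.001] F [ 0.3 -0.3 -1.6] gw 16.7 29.99951720237732
```

View pics/g5.png

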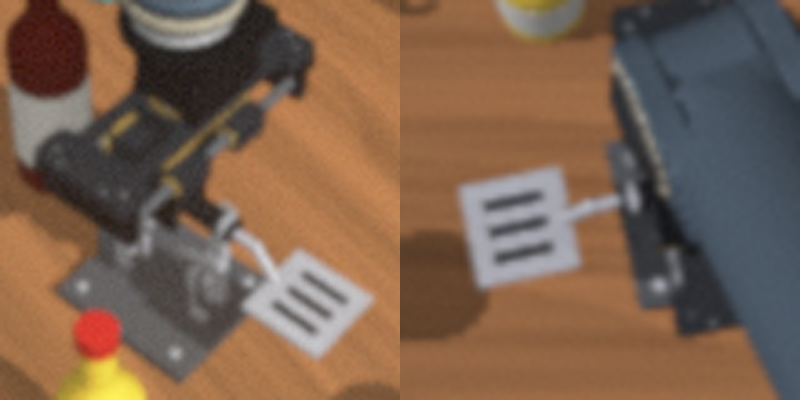

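The turner hangs above the forks, over the fork wall tip at (225,220) in the left panel, with the blade centred at (519,228) in the right panel. I'll check its position along the clip from the blade tip, about (233.8,227.4) in the top image, then push down.

```bash
python3 - <<'E'
from e import *
a,b,t=F["holder"];t=np.radians(t)
for z in(.09,.1,.105):
    d=onz("top",233.8,227.4,z)[:2]*1000-[a,b];print(np.round([d[0]*np.cos(t)+d[1]*np.sin(t),-d[0]*np.sin(t)+d[1]*np.cos(t)],1))
E
python3 -m handwheel '[{"grip":5,"tx":0,"ty":-0.5,"tz":6,"rx":0,"ry":0,"rz":0},{"grip":5,"tx":0,"ty":0,"tz":6,"rx":0,"ry":0,"rz":0},{"grip":5,"tx":0,"ty":0,"tz":6,"rx":0,"ry":0,"rz":0},{"grip":5,"tx":0,"ty":0,"tz":6,"rx":0,"ry":0,"rz":0},{"grip":5,"tx":0,"ty":0,"tz":0,"rx":0,"ry":0,"rz":0},{"grip":5,"tx":0,"ty":0,"tz":0,"rx":0,"ry":0,"rz":0},{"grip":5,"tx":0,"ty":0,"tz":0,"rx":0,"ry":0,"rz":0},{"grip":5,"tx":0,"ty":0,"tz":0,"rx":0,"ry":0,"rz":0}]' >/dev/null; python3 go.py holder 0 10 57
```

```text
[  1.  152.6]
[ -0.4 152.3]
[ -1.  152.1]
t 18.2667 pos [449.9 -20.2  81.1] shift tool [ 1.4  2.6 24.1] turn [ 0.    -0.    -0.002] F [ 1.   0.3 -2.6] gw 17.1 30.00080019235611
```

```bash
python3 -m handwheel '[{"grip":5,"tx":2,"ty":1.2,"tz":3,"rx":0,"ry":0,"rz":0},{"grip":5,"tx":0,"ty":0,"tz":3,"rx":0,"ry":0,"rz":0},{"grip":5,"tx":0,"ty":0,"tz":0,"rx":0,"ry":0,"rz":0},{"grip":5,"tx":0,"ty":0,"tz":0,"rx":0,"ry":0,"rz":0}]' >/dev/null; python3 go.py holder 0 10 57
python3 -m handwheel '[{"grip":5,"tx":0,"ty":0,"tz":2,"rx":0,"ry":0,"rz":0},{"grip":5,"tx":0,"ty":0,"tz":2,"rx":0,"ry":0,"rz":0},{"grip":5,"tx":0,"ty":0,"tz":0,"rx":0,"ry":0,"rz":0},{"grip":5,"tx":0,"ty":0,"tz":0,"rx":0,"ry":0,"rz":0}]' >/dev/null; python3 go.py holder 0 10 57
```

```text
t 18.6 pos [449.7 -18.1  74.6] shift tool [-0.7  2.4 17.6] turn [-0.002 -0.    -0.001] F [-1.2  0.8 -2.4] gw 16.8 30.00091642141342
t 18.9333 pos [449.8 -18.4  70.6] shift tool [-0.4  2.3 13.6] turn [-0.001 -0.    -0.002] F [-2.3  0.1 -1.2] gw 16.9 30.001264214515686
```

```bash
python3 -m handwheel '[{"grip":5,"tx":0,"ty":0,"tz":2,"rx":0,"ry":0,"rz":0},{"grip":5,"tx":0,"ty":0,"tz":2,"rx":0,"ry":0,"rz":0},{"grip":5,"tx":0,"ty":0,"tz":0,"rx":0,"ry":0,"rz":0},{"grip":5,"tx":0,"ty":0,"tz":0,"rx":0,"ry":0,"rz":0}]' >/dev/null; python3 go.py holder 0 10 57
python3 -m handwheel '[{"grip":5,"tx":0,"ty":0,"tz":2,"rx":0,"ry":0,"rz":0},{"grip":5,"tx":0,"ty":0,"tz":2,"rx":0,"ry":0,"rz":0},{"grip":5,"tx":0,"ty":0,"tz":0,"rx":0,"ry":0,"rz":0},{"grip":5,"tx":0,"ty":0,"tz":0,"rx":0,"ry":0,"rz":0}]' >/dev/null; python3 go.py holder 0 10 57
```

```text
t 19.2667 pos [450.  -18.3  66.7] shift tool [-0.4  2.1  9.7] turn [-0.001  0.    -0.002] F [-3.   0.  -2.7] gw 17.0 30.00170588493347
t 19.6 pos [450.  -18.3  62.7] shift tool [-0.4  2.1  5.7] turn [-0.001 -0.    -0.002] F [-2.7 -0.9 -2.9] gw 17.3 30.000035762786865
```

```bash
python3 -m handwheel '[{"grip":5,"tx":0,"ty":0,"tz":2,"rx":0,"ry":0,"rz":0},{"grip":5,"tx":0,"ty":0,"tz":2,"rx":0,"ry":0,"rz":0},{"grip":5,"tx":0,"ty":0,"tz":0,"rx":0,"ry":0,"rz":0},{"grip":5,"tx":0,"ty":0,"tz":0,"rx":0,"ry":0,"rz":0}]' >/dev/null; python3 go.py holder 0 10 57
python3 -m handwheel '[{"grip":5,"tx":0,"ty":0,"tz":1.5,"rx":0,"ry":0,"rz":0},{"grip":5,"tx":0,"ty":0,"tz":0,"rx":0,"ry":0,"rz":0},{"grip":5,"tx":0,"ty":0,"tz":0,"rx":0,"ry":0,"rz":0}]' >/dev/null; python3 go.py holder 0 10 57
```

```text
t 19.9333 pos [450.  -18.3  58.7] shift tool [-0.4  2.   1.7] turn [-0.001 -0.    -0.002] F [-2.7 -0.8 -3.7] gw 17.2 29.999114871025085
t 20.1833 pos [450.8 -18.1  57.5] shift tool [-0.4  1.3  0.5] turn [ 0.001 -0.    -0.002] F [-1.1  0.  -5.1] gw 17.1 29.99935358762741
```

```bash
python3 -m handwheel '[{"grip":5,"tx":0,"ty":0,"tz":1.5,"rx":0,"ry":0,"rz":0},{"grip":5,"tx":0,"ty":0,"tz":0,"rx":0,"ry":0,"rz":0},{"grip":5,"tx":0,"ty":0,"tz":0,"rx":0,"ry":0,"rz":0}]' >/dev/null; python3 go.py holder 0 10 57
python3 -m handwheel '[{"grip":5,"tx":0,"ty":0,"tz":1.5,"rx":0,"ry":0,"rz":0},{"grip":5,"tx":0,"ty":0,"tz":0,"rx":0,"ry":0,"rz":0},{"grip":5,"tx":0,"ty":0,"tz":0,"rx":0,"ry":0,"rz":0}]' >/dev/null; python3 go.py holder 0 10 57
```

```text
t 20.4333 pos [451.  -18.1  57. ] shift tool [-0.4  1.1  0. ] turn [ 0.     0.001 -0.002] F [-4.5 -0.4  7.2] gw 17.1 30.001196265220642
t 20.6833 pos [451.  -18.1  56.8] shift tool [-0.4  1.  -0.2] turn [-0.     0.003 -0.002] F [-9.8 -1.7 21.8] gw 16.9 30.003538727760315
```

A firm stop at TCP z = 56.8 mm, which is the expected seat. I'll relax the push, release and withdraw.

```bash
python3 -m handwheel '[{"grip":5,"tx":0,"ty":0,"tz":-1.5,"rx":0,"ry":0,"rz":0},{"grip":5,"tx":0,"ty":0,"tz":-0.7,"rx":0,"ry":0,"rz":0},{"grip":22,"tx":0,"ty":0,"tz":0,"rx":0,"ry":0,"rz":0},{"grip":35,"tx":0,"ty":0,"tz":0,"rx":0,"ry":0,"rz":0},{"grip":50,"tx":0,"ty":0,"tz":0,"rx":0,"ry":0,"rz":0},{"grip":50,"tx":0,"ty":0,"tz":0,"rx":0,"ry":0,"rz":0},{"grip":50,"tx":0,"ty":0,"tz":0,"rx":0,"ry":0,"rz":0},{"grip":50,"tx":0,"ty":0,"tz":0,"rx":0,"ry":0,"rz":0},{"grip":50,"tx":0,"ty":0,"tz":-15,"rx":0,"ry":0,"rz":0},{"grip":50,"tx":0,"ty":0,"tz":-35,"rx":0,"ry":0,"rz":0},{"grip":50,"tx":0,"ty":0,"tz":-38,"rx":0,"ry":0,"rz":0},{"grip":50,"tx":0,"ty":0,"tz":-38,"rx":0,"ry":0,"rz":0},{"grip":50,"tx":0,"ty":0,"tz":-38,"rx":0,"ry":0,"rz":0},{"grip":50,"tx":0,"ty":0,"tz":-38,"rx":0,"ry":0,"rz":0},{"grip":50,"tx":0,"ty":0,"tz":-30,"rx":0,"ry":0,"rz":0},{"grip":50,"tx":0,"ty":0,"tz":-20,"rx":0,"ry":0,"rz":0},{"grip":50,"tx":0,"ty":0,"tz":0,"rx":0,"ry":0,"rz":0},{"grip":50,"tx":0,"ty":0,"tz":0,"rx":0,"ry":0,"rz":0}]' >/dev/null; python3 go.py holder 0 10 57
python3 - <<'E'
from m import *
from e import *
a=manip.snapshot("scene");cv2.imwrite("pics/s6.png",a);a0=cv2.imread("pics/s3.png")
def loc(k,p):
    A,b,t=F[k];t=np.radians(t);d=p[:2]*1000-[A,b];return np.round([d[0]*np.cos(t)+d[1]*np.sin(t),-d[0]*np.sin(t)+d[1]*np.cos(t)],1)
for r,k,z in(((170,148,187,185),"free",.12),((235,160,310,220),"holder",.075)):
    m=mask(a,0,62,256,r);print(k,m.sum(),[loc(k,onz("scene",*q,z)) for q in axis_line("scene",m)])
cv2.imwrite("pics/g6.png",np.hstack([cv2.resize(a[150:240,235:325],(400,400),interpolation=2),cv2.resize(a[110:310,120:320],(400,400),interpolation=2)]))
E
```

```text
t 22.1833 pos [450.9 -18.2 309.4] shift tool [1.000e-01 7.000e-01 2.524e+02] turn [ 0.002  0.002 -0.002] F [-0.5  0.1 -0.1] gw 49.9 0.0
free 114 [array([ -0.8, -71.2]), array([-0.1, 36.1])]
holder 48 [array([ -1.4, -33.2]), array([-1. , 12.6])]
```

The handle's visible line projects onto the clip axis at seat height (x ≈ −1 mm), the spoon hasn't moved, and the arm is clear. Handing in.

```bash
python3 -c "
from bench import manip
print(manip.finish_job())"
```

```text
the job is handed in; nothing more can be done
None
```

The job is handed in at about 22 s with no result returned: the spoon hangs on the free rack, and the turner was pushed to a firm stop at seat height in the clip, but I couldn't confirm from the images that the jaw is fully shut.

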